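# Unscrew a handed dust cap

## Robot

A 6-joint arm with a two-finger parallel gripper is mounted at the origin on a cart in front of the work surface, level with it; the furniture and walls round the work are solid. World frame = base frame: x ahead of the robot, y to its left, z up, the work surface at z = 0. Lengths are in mm, angles in rad, forces in N, time in s.
With the tool pointing down it reaches from about 275 to 825 mm from the base axis. Payload 4.9 kg.
Tool frame: the origin (TCP) lies at the very end of the fingers, on their centre line; the grasp point (between the pads) lies 19 mm behind it; z points along the fingers, y is the line along which they close (so a half turn about z gives the same grasp; the last joint's range is limited). The gripper opens to 85 mm and grips with 20 to 120 N. Pads are 22 mm wide; open, the fingers measure 114 mm over their backs; the gripper's body (76 mm by 85 mm) begins 54 mm behind the grasp point. The pads swing forward as they close: fully open they stand 13 mm farther back than shut.
Start: joints at [1.089, 0.326, -0.193, 1.052, 0, 1.437], TCP at [187.452, 517.088, 202.381] pointing down, gripper open.
Joint ranges: [-2.65, 2.65], [-0.97, 1.79], [-1.3, 1.35], [-1.93, 2.1], [-1.47, 1.37], [-3.14, 3.14]. Speed limits (rad/s): [2.57, 2.57, 3.14, 3.14, 3.14, 3.14].

## Interface

Orientations are given as [roll, pitch, yaw] about the fixed x, y, z axes, in that order (R = Rz(yaw) Ry(pitch) Rx(roll)).
In Python, from bench import bot, solve_ik, imaging gives the robot as it stands. Calls block until the motion is done:
- bot.move_ptp(position, orientation): joint-space move of the TCP to a pose.
- bot.movel(position, rot=None, max_speed=150, threshold=None): straight line of the TCP; rot=None keeps the orientation; max_speed is the mean speed in mm/s. With threshold (N) it stops when the force on the tool has changed by that much, and returns True; else False.
- bot.move_j(angles): joint-space move.
- bot.grip(opening, effort=None): opening from 0.0 (shut) to 1.0 (fully open); effort is the grip in N (None keeps the last); returns when the fingers have stopped.
- bot.dwell(seconds).
- solve_ik(position, orientation): joint angles nearest the present ones, or None.
- bot.get_state(): the state.
- imaging.capture(name): name is "side" or "top" or "wrist"; returns the picture (400x640x3 uint8, blue, green, red); there is no depth.
- imaging.camera_model(name): a dict with "K" (3x3 intrinsics, pixels), "position" and "rotation" of the camera in the world. Camera axes: x right, y up, looking along -z (the intrinsics and any distortion apply to the point x, -y, -z); pixel columns grow to the right and rows downward; lengths in mm; the calibration is good to about 2 mm. The wrist camera is an equidistant fisheye: a pixel r from the principal point sees the ray r / f radians off the axis. A picture is of the moment at which its call begins: read the wrist's pose just before it. camera_model takes no time and is no camera call; for the wrist camera it gives the pose at the moment of the call.
A pose or a line that the arm cannot do raises bot.IKError and nothing moves.
- bot.sign_off(): hands the job in; it is judged then, once.
The state is a dict: "t": time; "qpos": joint angles; "joint_velocities": joint speeds; "effort": joint torques, N m; "tcp_pos": TCP position; "orientation": TCP orientation; "contact_force": force on the tool from outside, world axes, zero at the start; "wrist_torque": the same for the moment, N m; "opening": opening from 0.0 (shut) to 1.0 (fully open); "gripper_force": force on a finger pad.
Only numpy, scipy, OpenCV 4.12 (cv2) and the standard library are available. Lean on these libraries where they do the work, as an engineer would, in place of code of your own. Each camera call takes 0.05 s, during which the arm holds its last target. There are 200 camera calls.

## Task

Two stub axles, one with a left-hand and one with a right-hand thread, stand in the wooden block in unknown order, each with a dust cap screwed on. Find out which way the yellow cap unscrews, take it off and finish holding it in the gripper, roughly upright and about 10 cm above where it sat; do not let go of it. Leave the black cap screwed on, and do not shove the things lying around.

Things in the scene. Friction and masses are not known exactly. Their poses are not given: they have to be found in the camera images.
- stand: light wooden block 90 x 240 x 40 mm, screwed to the bench (fixed), long along its y axis; origin at the centre of its underside. Two fixed upright steel stub axles stand in it at y = +70 and -70 mm (x = 0), alike outside: a 62 mm wide flange, 8 mm high, on the block, a journal up to 44 mm wide, ends 104 mm above the bench under the caps.
- axle_end_1 (a point): end (top centre) of the axle at the stand's y = +70 mm, under its cap. One axle has a left-hand and one a right-hand thread; which is where changes from start to start, independently of where the yellow cap is.
- axle_end_2 (a point): end (top centre) of the axle at the stand's y = -70 mm, under its cap.
- cap_yellow: yellow round knurled plastic dust cap, 50 mm in diameter, 38 mm high, about 0.09 kg, on either axle; closed top with a straight black ridge (36 x 6 mm, 2.7 mm high) along the cap's x axis, which starts along the stand's x axis. Origin at the centre of its lower rim, 70 mm above the bench when screwed on; z up. Must be lifted 34 mm to clear the axle.
- cap_yellow_top (a point): top centre of the yellow cap, 108 mm above the bench. Coarse interrupted thread inside: turned the wrong way the cap stops dead within 5 to 10 degrees and fingers slip round it; the right way (counter-clockwise from above if right-handed) it turns easily without rising; from 70 to 115 degrees it lifts straight off, before that only 1 to 4 mm; stop at about 130.
- cap_black: black cap with a white ridge, otherwise the same as the yellow one, on the other axle, 140 mm away. Stays screwed on.
- sanding_block: sanding block 63 x 101 x 32 mm lying beside the stand, origin at the centre of its underside; a bystander
- open_wrench: steel wrench 34 x 211 x 8 mm lying before the stand (robot side), long along its y, origin at the centre of its underside; a bystander
- marker: marker pen 18 x 120 x 18 mm lying behind the stand, long along its y, origin at the centre of its underside; a bystander
- padlock: brass padlock 18 x 42 x 61 mm standing beside the stand, origin at the centre of its underside; a bystander
Mind the look-alikes: they are no part of the job. Of the things that look like the cap_yellow, the middle-sized one is meant.

How it is judged:
By the outcome, as a careful person would: the job done as asked, in the order asked, and still so for the second after the job is handed in, while the arm keeps its last pose, push and grip.
It also fails if it takes over 42 s, if anything falls off the work surface, if the arm or the gripper's body presses on something with over 40 N, if the wrist force passes 120 N, or if a joint passes its speed limit or range.

## Working session

There is one attempt and no reset: what is moved stays moved. The work goes in short steps, each a Python script; the robot and the scene stay as the last script left them, time stands still between calls to the robot, and variables do not carry over. Pictures are saved under pics/ and viewed, at most 10 in all, crops included, and the job is handed in when it is done.

```bash
mkdir -p pics; ls
python3 - <<'E'
from bench import bot, imaging
import cv2
for n in("top","side"):
    cv2.imwrite(f"pics/{n}1.png",imaging.capture(n))
    m=imaging.camera_model(n);print(n,m)
print(bot.get_state())
E
```

```text
pics
top {'K': array([[423.9892449 ,   0.        , 320.46482401],
       [  0.        , 423.9892449 , 201.6417342 ],
       [  0.        ,   0.        ,   1.        ]]), 'position': array([ 470.57298177,   58.75322821, 1070.5505342 ]), 'rotation': array([ 0.07022259,  0.00788362, -1.5447512 ])}
side {'K': array([[377.58739139,   0.        , 316.61462448],
       [  0.        , 377.58739139, 197.26216895],
       [  0.        ,   0.        ,   1.        ]]), 'position': array([ 161.00481924, -607.56414466,  489.74921616]), 'rotation': array([ 1.07018842, -0.02470338, -0.49067572])}
{'t': 0.1, 'qpos': array([ 1.08879103e+00,  3.26850654e-01, -1.93464206e-01,  1.05199593e+00,
        2.38784463e-05,  1.43660455e+00]), 'joint_velocities': array([ 0.00082838, -0.00169846,  0.00182821, -0.00099866, -0.00043444,
        0.00031137]), 'effort': array([-1.09493180e-04, -4.44239044e+01,  2.63038749e+01,  7.87097815e-03,
       -1.76300687e-04,  1.15294876e-05]), 'tcp_pos': array([187.18426109, 516.58327579, 201.69804174]), 'orientation': array([-3.14009500e+00, -2.26282966e-04,  2.79377894e+00]), 'contact_force': array([0.1997246 , 1.11048209, 0.03950111]), 'wrist_torque': array([-0.00813679, -0.01789491, -0.00287288]), 'gripper_force': 0.0, 'opening': 0.997826633394823}
```

View pics/top1.png

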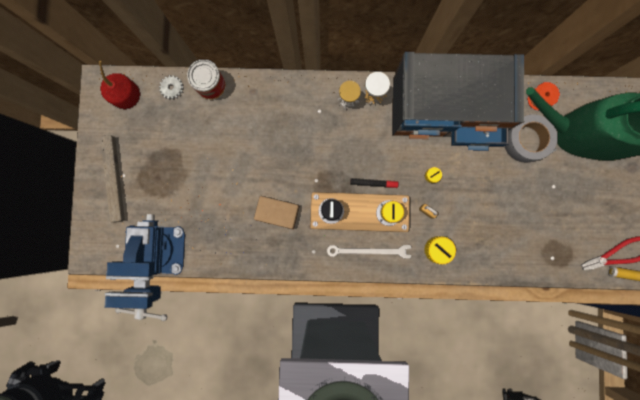

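View pics/side1.png

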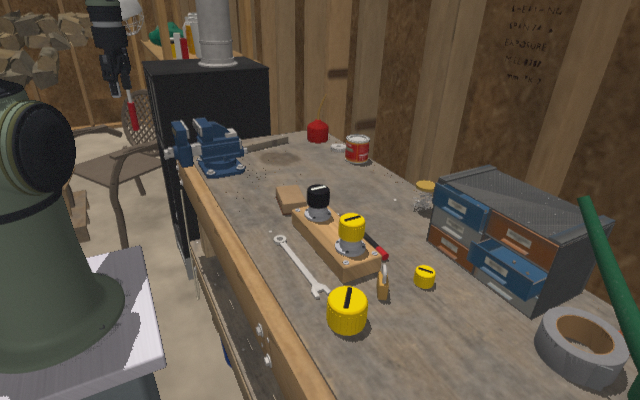

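The top view shows the yellow cap on the stand at about (394,211) and the black one at (331,210). The yellow decoys lie at (434,175) and (441,250), and the padlock is right of the stand at (428,211). The side view agrees: yellow cap at about (351,227).

```bash
cat > h.py <<'E'
from bench import bot, solve_ik, imaging
import numpy as np, cv2
from scipy.spatial.transform import Rotation as Ro
def ray(m,u,v,fish=False):
    K=m["K"]; x=(u-K[0,2])/K[0,0]; y=(v-K[1,2])/K[1,1]
    if fish:
        r=np.hypot(x,y); s=np.sin(r)/r if r>1e-9 else 1; d=np.array([x*s,-y*s,-np.cos(r)])
    else: d=np.array([x,-y,-1.])
    R=np.asarray(m["rotation"]); R=Ro.from_euler("xyz",R) if R.ndim==1 else Ro.from_matrix(R)
    return np.asarray(m["position"]),R.apply(d)
def onplane(m,u,v,z,fish=False):
    p,d=ray(m,u,v,fish); return p+d*(z-p[2])/d[2]
def yellow(img):
    h=cv2.cvtColor(img,cv2.COLOR_BGR2HSV)
    return cv2.inRange(h,(22,150,90),(35,255,255))
E
python3 - <<'E'
from h import *
im=cv2.imread("pics/top1.png"); m=imaging.camera_model("top")
n,l,s,c=cv2.connectedComponentsWithStats(yellow(im))
for i in range(1,n):
    if s[i,4]>60: print(s[i],c[i],onplane(m,*c[i],108))
# stand block
h=cv2.cvtColor(im,cv2.COLOR_BGR2HSV)
x,y,w,hh=370,180,50,60
print("black-ridge",onplane(m,331,210,108), "padlock",onplane(m,428,211,30))
# ridge of yellow cap: dark pixels within cap
g=cv2.cvtColor(im,cv2.COLOR_BGR2GRAY)[203:220,386:403]; ys,xs=np.where(g<60); print("ridge",xs.mean()+386,ys.mean()+203,len(xs),onplane(m,xs.mean()+386,ys.mean()+203,110))
im=cv2.imread("pics/side1.png"); m2=imaging.camera_model("side")
n,l,s,c=cv2.connectedComponentsWithStats(yellow(im))
for i in range(1,n):
    if s[i,4]>60: print(s[i],c[i],onplane(m2,*c[i],92))
for yaw in np.arange(-3,3.2,.5):
    p=onplane(m,394,211,108)
    q=solve_ik([p[0],p[1],180],[np.pi,0,yaw]); print(yaw,None if q is None else np.round(q,2))
E
```

```text
[425 167  17  16 215] [433.23255814 174.71162791] [ 606.18231274 -187.47523255  108.        ]
[381 201  23  21 373] [392.27345845 211.40214477] [520.01649574 -95.37552491 108.        ]
[425 236  31  29 667] [440.03898051 249.7916042 ] [ 436.21761127 -204.03740932  108.        ]
black-ridge [519.63578509  43.67446637 108.        ] padlock [ 527.25527421 -195.2958846    30.        ]
ridge 393.0 211.5 12 [519.73417303 -96.70092043 110.        ]
[339 213  26  29 643] [351.36547434 227.29860031] [ 516.04361321 -105.85501842   92.        ]
[413 265  23  24 415] [423.99277108 276.65060241] [ 542.95052889 -278.87496736   92.        ]
[ 326  285   42   51 1646] [346.53948967 310.84568651] [ 392.385616   -285.55356726   92.        ]
-3.0 [-0.33  0.31 -0.28  0.98  0.   -0.47]
-2.5 [-0.33  0.31 -0.28  0.98  0.   -0.97]
-2.0 [-0.33  0.31 -0.28  0.98  0.   -1.47]
-1.5 [-0.33  0.31 -0.28  0.98  0.   -1.97]
-1.0 [-0.33  0.31 -0.28  0.98  0.   -2.47]
-0.5 [-0.33  0.31 -0.28  0.98  0.   -2.97]
0.0 [-0.33  0.31 -0.28  0.98  0.    2.81]
0.5 [-0.33  0.31 -0.28  0.98  0.    2.31]
1.0 [-0.33  0.31 -0.28  0.98  0.    1.81]
1.5 [-0.33  0.31 -0.28  0.98  0.    1.31]
2.0 [-0.33  0.31 -0.28  0.98  0.    0.81]
2.5 [-0.33  0.31 -0.28  0.98  0.    0.31]
3.0 [-0.33  0.31 -0.28  0.98  0.   -0.19]
```

Run:
```python
from h import *
bot.move_ptp([520,-97,190],[np.pi,0,np.pi])
m=imaging.camera_model("wrist"); im=imaging.capture("wrist"); cv2.imwrite("pics/w1.png",im)
print(bot.get_state()["t"],bot.get_state()["tcp_pos"],bot.get_state()["qpos"],m)
n,l,s,c=cv2.connectedComponentsWithStats(yellow(im))
for i in range(1,n):
    if s[i,4]>200: print(s[i],c[i],onplane(m,*c[i],108,True))
```

```text
2.625 [520.10825622 -96.2666134  190.02671314] [-3.22718181e-01  2.96173140e-01 -2.67914873e-01  1.00671323e+00
  1.59430202e-04 -3.23944102e-01] {'K': array([[309.70691629,   0.        , 319.02462362],
       [  0.        , 309.70691629, 202.51515881],
       [  0.        ,   0.        ,   1.        ]]), 'position': array([437.96839795, -96.59104354, 361.41079929]), 'rotation': array([-3.28700238e-01, -7.46868494e-04,  1.57149901e+00])}
[ 169   72   66   62 2401] [199.6180758  102.03956685] [ 434.89515138 -197.12874443  108.        ]
[ 290  167   53   58 1515] [315.5320132  198.77029703] [520.99442648 -99.35068674 108.        ]
[216 233  29  26 268] [233.76865672 241.54477612] [ 562.9141553  -175.86645058  108.        ]
```

View pics/w1.png

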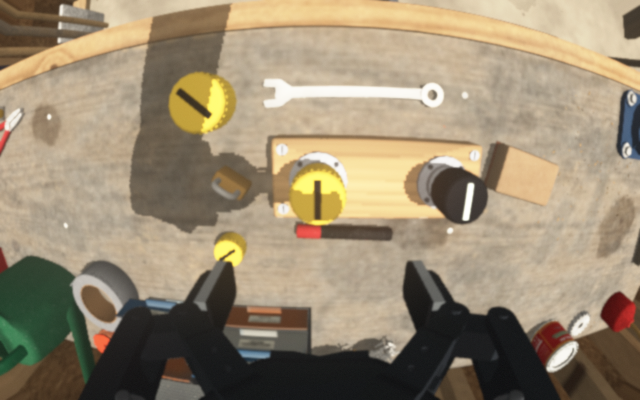

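The wrist view shows the yellow cap's ridge centre at about (318,200), pointing along the stand's x. The black cap is at (460,195) and the padlock at (232,185), both clear of the fingers.

Run:
```python
from h import *
print(bot.movel([521,-97.3,73],max_speed=100,threshold=8))
s=bot.get_state();print(s["t"],s["tcp_pos"],s["contact_force"])
bot.grip(0.0,40)
s=bot.get_state();print(s["t"],s["tcp_pos"],s["contact_force"],s["wrist_torque"],s["opening"],s["gripper_force"])
q0=np.array(s["qpos"]); np.save("q0.npy",q0)
for d in range(3,22,3):   # yaw + = ccw = q6 -
    q=q0.copy(); q[5]-=np.radians(d); bot.move_j(q); s=bot.get_state()
    print(d,round(s["t"],2),np.round(s["contact_force"],1),np.round(s["wrist_torque"],2),round(np.degrees(q0[5]-s["qpos"][5]),1))
    if abs(s["wrist_torque"][2])>0.6: break
cv2.imwrite("pics/w2.png",imaging.capture("wrist"))
```

```text
False
3.9417 [521.52952685 -97.46756408  73.58479225] [0.20705908 0.02436044 0.79595507]
4.4333 [521.2930506  -97.48021694  73.85338724] [-1.85261087  0.62696127  4.79026827] [0.01139921 0.35598843 0.02677524] 0.490746792691209 39.69067096710205
3 4.68 [-0.4 -0.1  0.1] [-0.26  0.04 -0.06] 2.9
6 4.93 [-0.4 -1.7  1.9] [-0.28  0.11 -0.51] 5.8
9 5.18 [-4.4 -3.2  5.1] [-0.64  1.03  0.  ] 8.9
12 5.43 [-3.4 -1.7  4.7] [-0.51  1.02 -0.74] 11.8
```

View pics/w2.png

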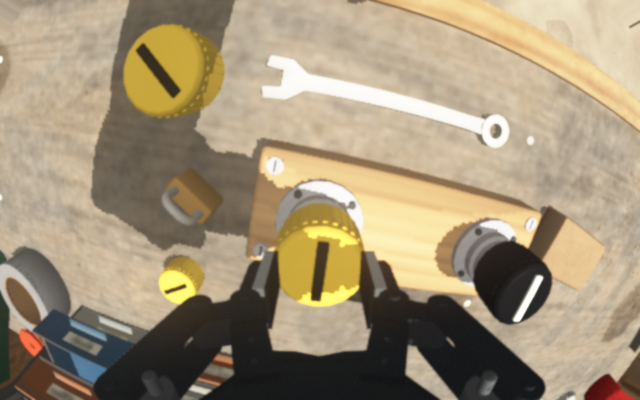

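The ridge runs from about (323,243) to (316,299). I'll project it to get the cap's actual angle, and the black ridge at (540,278) to (518,320) for reference.

```bash
cat >> h.py <<'E'
def line_angle(im,m,dark=True,box=(270,215,365,315)):
    x0,y0,x1,y1=box; g=cv2.cvtColor(im,cv2.COLOR_BGR2GRAY)[y0:y1,x0:x1]
    if dark:
        b=(g<75).astype(np.uint8); Y=yellow(im)[y0:y1,x0:x1]
        n,l,s,c=cv2.connectedComponentsWithStats(b)
        # ridge: dark blob nearest yellow centroid, not touching the box edge
        yc=np.argwhere(Y>0).mean(0)[::-1]
        ok=[i for i in range(1,n) if s[i,4]>150 and s[i,0]>0 and s[i,1]>0 and s[i,0]+s[i,2]<x1-x0 and s[i,1]+s[i,3]<y1-y0]
    else:
        n,l,s,c=cv2.connectedComponentsWithStats((g>190).astype(np.uint8)); yc=np.array([(x1-x0)/2,(y1-y0)/2])
        ok=[i for i in range(1,n) if s[i,4]>150]
    i=min(ok,key=lambda i:np.hypot(*(c[i]-yc)))
    ys,xs=np.where(l==i); P=np.array([onplane(m,x+x0,y+y0,110.7,True)[:2] for x,y in zip(xs,ys)])
    w,V=np.linalg.eigh(np.cov(P.T)); v=V[:,1]; return (np.degrees(np.arctan2(v[1],v[0]))+90)%180-90, P.mean(0), len(xs)
E
python3 - <<'E'
from h import *
m=imaging.camera_model("wrist"); im=cv2.imread("pics/w2.png")
print("yellow",line_angle(im,m)); print("black",line_angle(im,m,False,(505,265,555,335)))
s=bot.get_state(); print(s["tcp_pos"],s["orientation"])
E
```

```text
yellow (np.float64(4.861444836445401), array([520.44364588, -97.97244472]), 534)
black (np.float64(0.22573245651560114), array([521.88328506,  41.47510933]), 338)
[520.23507462 -97.77441638  73.89857107] [-3.14055406e+00 -1.23065242e-03 -2.93602620e+00]
```

The gripper turned 12° counter-clockwise but the cap only turned 5°. It stopped dead and the fingers slipped, so it has a left-hand thread and I'll turn it clockwise.

Run:
```python
from h import *
q0=np.load("q0.npy")
for d in (0,20,45,65,85):
    q=q0.copy(); q[5]+=np.radians(d); bot.move_j(q); s=bot.get_state()
    print(d,round(s["t"],2),np.round(s["contact_force"],1),np.round(s["wrist_torque"],2))
    if d==20 or d==85:
        m=imaging.camera_model("wrist"); im=imaging.capture("wrist"); cv2.imwrite(f"pics/w3_{d}.png",im)
        try:
            r=line_angle(im,m); print(r)
        except Exception as e: print(e); break
        if d==20 and abs(r[0]+13)>8: print("unexpected"); break
```

```text
0 5.8 [-4.6 -1.9  5.6] [-0.43  1.04 -0.11]
20 6.22 [-4.7 -1.5  6.2] [-0.3   1.08 -0.07]
(np.float64(-25.488723495167875), array([524.86615411, -99.34044245]), 407)
unexpected
```

My check had the wrong number in it: the expected angle was -27° and I measured -25.5°, so the cap is turning freely. Carrying on.

Run:
```python
from h import *
q0=np.load("q0.npy")
for d in (45,65,86):
    q=q0.copy(); q[5]+=np.radians(d); bot.move_j(q); s=bot.get_state()
    print(d,round(s["t"],2),np.round(s["contact_force"],1),np.round(s["wrist_torque"],2))
    if abs(s["wrist_torque"][2]+.07)>.6: print("stop"); break
m=imaging.camera_model("wrist"); im=imaging.capture("wrist"); cv2.imwrite("pics/w4.png",im)
print(line_angle(im,m)); print(s["tcp_pos"],s["opening"],s["gripper_force"])
```

```text
45 6.78 [-3.2 -1.   5. ] [-0.28  0.96 -0.03]
65 7.2 [-3.8 -1.5  4.5] [-0.23  0.92  0.04]
86 7.64 [-3.1 -0.5  5.8] [-0.03  0.8   0.01]
(np.float64(88.51864912713498), array([ 521.75952619, -102.74838983]), 362)
[520.98962714 -97.119674    73.91940487] 0.4914815924254829 41.870373487472534
```

View pics/w4.png

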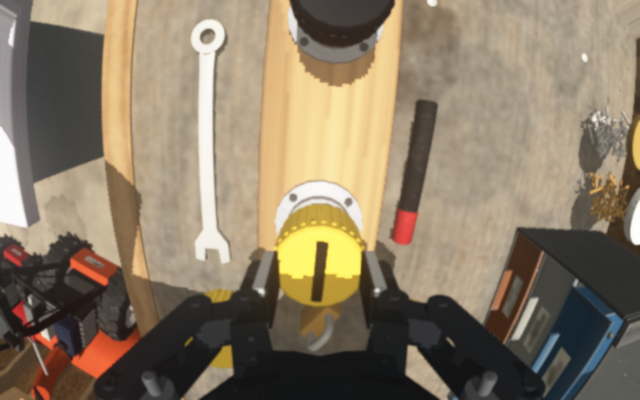

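The ridge runs from (321,242) to (317,300), so the cap is at about -91° and inside the lift-off window. Lifting it straight up with a force guard.

Run:
```python
from h import *
bot.grip(0.0,50)
p=bot.get_state()["tcp_pos"]
hit=bot.movel([p[0],p[1],p[2]+15],max_speed=25,threshold=10)
s=bot.get_state();print(hit,s["t"],s["tcp_pos"],s["contact_force"],s["opening"])
if not hit:
    bot.movel([p[0],p[1],p[2]+101],max_speed=80,threshold=15)
    bot.dwell(.3); s=bot.get_state();print(s["t"],s["tcp_pos"],s["contact_force"],s["opening"],s["gripper_force"])
cv2.imwrite("pics/s5.png",imaging.capture("side")); cv2.imwrite("pics/w5.png",imaging.capture("wrist"))
```

```text
False 8.6667 [520.90053784 -97.06437392  88.98886621] [-2.1794371   1.23792502 -0.93024222] 0.4818554440808656
10.1917 [520.83036779 -97.06769616 174.66855749] [ 0.01374046 -0.06854727 -1.22277276] 0.4861881746175934 51.395220110352966
```

View pics/s5.png

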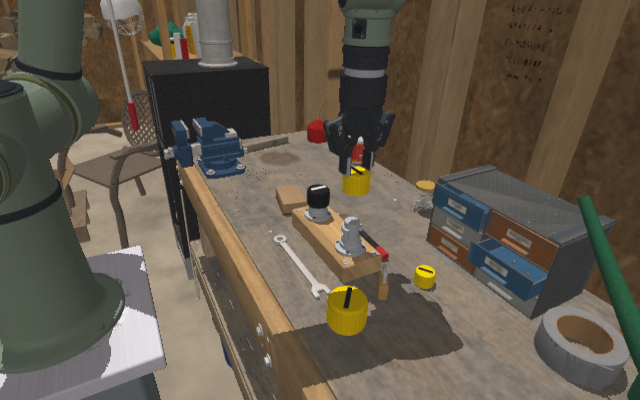

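View pics/w5.png

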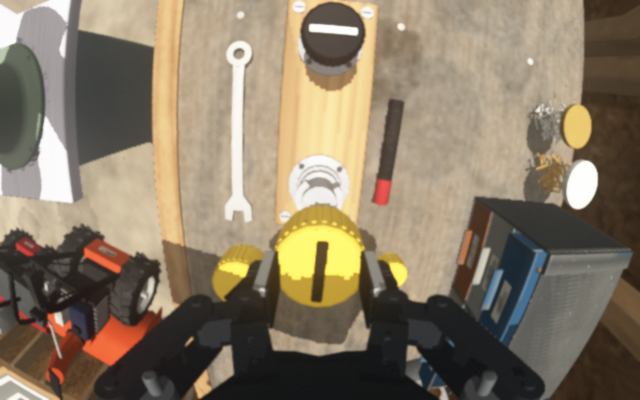

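The side view shows the cap held upright at (356,180), the axle bare at (351,235) and the black cap still on at (318,195). In the wrist view the ridge hasn't moved in the grip, (321,242) to (317,300), so nothing slipped.

```bash
python3 -c "
from bench import bot
print(bot.sign_off())"
```

```text
the job is handed in; nothing more can be done
None
```

The yellow cap has a left-hand thread and came off clockwise; it is held upright about 10 cm above its axle, with the black cap still on, and the job is handed in.

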